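# Set the block incubator to cool-down and hold its lid half open

### The arm

A 6-joint arm with a two-finger parallel gripper is mounted at the origin on the work surface. World frame = base frame: x ahead of the robot, y to its left, z up, the work surface at z = 0. Lengths are in m, angles in rad, forces in N, time in s.
With the tool pointing down it reaches from about 0.25 to 0.775 m from the base axis. Payload 4 kg.
Tool frame: the origin (TCP) lies midway between the tips of the shut fingers; the grasp point (between the pads) lies 19 mm behind it (robot.tcp_to_grasp is the z of the grasp point in the tool frame, in m); z points along the fingers, y is the line along which they close (so a half turn about z gives the same grasp; the last joint's range is limited). The gripper opens to 94 mm and grips with 3 to 60 N. Pads are 16 mm wide; open, the fingers measure 119 mm over their backs; the gripper's body (75 mm by 177 mm) begins 78 mm behind the grasp point.
Start: joints at [-1.365, 0.087, 1.371, -0, 1.684, -0.103], TCP at [0.167, -0.524, 0.206] pointing down, gripper open.
Joint ranges: [-3.1, 3.1], [-0.76, 2.03], [0.27, 2.55], [-1.08, 4.22], [0.17, 2.65], [-2.57, 2.57]. Speed limits (rad/s): [2.79, 2.79, 3.14, 3.14, 3.14, 3.14].

### API

Orientations are given as [roll, pitch, yaw] about the fixed x, y, z axes, in that order (R = Rz(yaw) Ry(pitch) Rx(roll)).
In Python, from bench import robot gives the robot as it stands. The module is installed in compiled form; this text tells all that it offers.
- The arm moves only by the tool move_arm, never from a script. Its argument "motion" is one flat list of numbers, 7 for each row, row after row: the turn, a rotation vector about the tool's x, y, z in units of 45 degrees (1.0 is 45 degrees), then the shift along the tool's x, y, z in units of 100 mm (1.0 is 100 mm), then the opening, from 0 (shut) to 1 (fully open). A call has 1 to 12 rows; each row shifts and turns the commanded pose from where the row before left it, along the tool's axes as they then stand; what a row does not reach is not made up. A row lasts 1/12 s, in which the tool goes at most 41.7 mm and 7.16 degrees, less where a joint would pass 70% of its speed; a pose out of reach is approached as far as the arm can. A call with a number of a shift or a turn outside -1 to 1 is refused whole. A call with a gripper value outside its range is refused whole. The fingers move at their own pace and stop on an object; the grip force is fixed at half the most. Time passes only in rows, so rows that do not move let the fingers close. It gives the time, the measured TCP pose, the force, the opening and the grip force at its end, in the units of the state.
- robot.get_obs(): the state, without advancing time (a new reading comes with each control period).
- robot.snapshot(name): name is "side" or "top"; returns the picture (400x640x3 uint8, red, green, blue); there is no depth.
- robot.get_calibration(name): a dict with "fx", "fy", "cx", "cy" (pixels), "R" (3x3) and "t" (3): a world point X has camera coordinates R X + t. Camera axes: x right, y down, z forward; pixel columns grow to the right and rows downward; lengths in m; the calibration is good to about 2 mm. A picture is of the moment at which its call begins. get_calibration takes no time and is no camera call.
- robot.close_job(): hands the job in; it is judged then, once.
The state is a dict: "time": time; "joint_positions": joint angles; "qvel": joint speeds; "joint_torque": joint torques, N m; "tool_pos": TCP position; "ee_rot": TCP orientation; "wrist_force": force on the tool from outside, world axes, zero at the start; "wrist_torque": the same for the moment, N m; "width": finger opening in m; "finger_force": force on a finger pad.
Only numpy, scipy, OpenCV 4.12 (cv2) and the standard library are available. Lean on these libraries where they do the work, as an engineer would, in place of code of your own. Each camera call takes 0.05 s, during which the arm holds its last target. There are 200 camera calls.

### The job

The incubator's warm block has to air off: turn the selector on its front panel to the third of its four marks (the one with three dots), then lift the self-closing lid by its bar handle and hold it open at 45 degrees. The lid falls shut when let go, so finish while still gripping it and holding it still at that angle. Leave everything else on the bench, and the vial on the panel, where it is.

Things in the scene. Friction and masses are not known exactly. Their poses are not given: they have to be found in the camera images.
- incubator: White dry-block incubator fixed to the bench, 305 x 260 x 85 mm high. Origin on the bench under its middle (front face at x = -155 mm); x points from front (robot side) to back, y to its left, z up. The front 100 mm of its top is a flat panel 85 mm high with the selector at (-110, -65) mm and a loose vial near (-110, +75) mm; behind it the lid, over a block with tubes.
- selector (a joint): Angle of the selector in rad; grows clockwise from above. Spring notches at 0, 0.6, 1.2, 1.8, marked on the panel with 1, 2, 3, 4 small dots, from the incubator's left to its right round the back of the knob: third mark = 1.2. Starts in the first or second notch; stops at -0.06 and 1.86. Springs into the nearest notch when let go; a ridge takes at most 0.1 N m.
- selector_grip (a point): On the black selector knob's vertical axis, 124 mm above the bench. Its grip is an upright bar 42 long, 14 wide, 31 mm tall, top 13 mm above this point, on a round skirt of diameter 46 mm, 18 mm below it. Turns with the knob: x runs along the bar towards the white pointer line, z up. At joint value q the pointer stands 0.9 - q rad counter-clockwise (from above) of the incubator's x.
- lid (a joint): Opening angle of the grey lid in rad: 0 shut (level), grows as its front edge rises, stops at 1.3; 0.785 is 45 degrees. The lid weighs about 0.2 to 0.45 kg and falls shut under its own weight from any angle; no spring.
- lid_handle (a point): Middle of the lid's handle: a round steel bar 12 mm thick, 110 mm long along the incubator's y, on two end posts, 34 mm free under it. Moves with the lid. Shut: 158 mm above the bench, at (-20, 0) mm in the incubator's frame, 155 mm in front of and 70 mm above the hinge axis. Lid 170 deep, 200 wide, 30 mm high, its front edge 15 mm in front of the bar.
- lid_hinge (a point): Point on the lid's hinge axis, midway along it, at (135, 0, 88) mm in the incubator's frame; the axis runs along the incubator's y axis. Fixed. The handle bar moves on an arc about it.
- vial: Small amber screw-top vial, diameter 26 mm, 35 mm high, loose on the incubator's panel left of the selector. Origin: centre of its underside. Leave alone.
- bottle: White plastic bottle, diameter 66 mm, 150 mm high, standing to the right of the incubator. Origin: centre of its underside. Leave alone.
- tip_box: Grey box of pipette tips, 120 x 85 x 54 mm high, to the left of the incubator. Origin: centre of its underside. Leave alone.
- tube_rack: White tube rack, 200 x 70 x 63 mm high with tubes, far left. Origin: centre of its underside. Leave alone.
- beaker: Glass beaker, rim diameter 80 mm, 100 mm high, far right. Origin: centre of its underside. Leave alone.
- pipette: White pipette lying on the bench on the right, about 265 mm long along its x axis, 30 mm high. Origin on the bench under its middle. Leave alone.
- timer: Flat white timer, 65 x 65 x 18 mm, front left. Origin: centre of its underside. Leave alone.
- marker: Grey and black marker pen, 130 mm long along its x axis, 14 mm thick, lying between robot and incubator. Origin on the bench near its middle. Leave alone.

How it is judged:
By the outcome, as a careful person would: the job done as asked, in the order asked, and still so for the second after the job is handed in, while the arm keeps its last pose, push and grip.
It also fails if it takes over 48 s, if anything falls off the work surface, if the arm or the gripper's body presses on something with over 40 N, if the wrist force passes 120 N, or if a joint passes its speed limit or range.

## Working session

There is one attempt and no reset: what is moved stays moved. The work goes in short steps, Python scripts to look and compute and a tool call to move; the robot and the scene stay as the last step left them, time stands still between calls to the robot, and variables do not carry over. Pictures are saved under pics/ and viewed, at most 10 in all, crops included, and the job is handed in when it is done.

Besides the shell and the picture viewer there is one more tool, called after "Call:" in YAML: its name, and indented under it one key for each argument. move_arm: Moves the arm, as the interface text tells. Shifts and turns lie within -1 to 1; 1 stands for 100 mm of shift or 45 degrees of turn. Its arguments: {"type":"object","properties":{"motion":{"type":"array","items":{"type":"number"}}},"required":["motion"]}

```bash
mkdir -p pics
python3 - <<'E'
from bench import robot
import cv2,json
for n in("top","side"):
    cv2.imwrite(f"pics/{n}0.png",robot.snapshot(n)[:,:,::-1]); c=robot.get_calibration(n); print(n,{k:(v if isinstance(v,(int,float)) else [list(map(float,r)) if hasattr(r,'__len__') else float(r) for r in v]) for k,v in c.items()})
print(robot.get_obs(), robot.tcp_to_grasp)
E
```

```text
top {'fx': 505.97437357306154, 'fy': 505.97437357306154, 'cx': 317.01993856785606, 'cy': 203.29593954570618, 'R': [[-0.013876876714079014, -0.9999030223978843, 0.0011739217345099122], [-0.9832267548193071, 0.013431891971948341, -0.18189209132215858], [0.18185868387337684, -0.003678325383977643, -0.9833177965552201]], 't': [0.006354297690293803, 0.5246349163121902, 1.9122079553093618]}
side {'fx': 432.96701213358426, 'fy': 432.96701213358426, 'cx': 313.58036005616674, 'cy': 202.3179437889243, 'R': [[-0.7553831033321817, -0.6552797135714857, -0.0022054890419583245], [-0.45773527361529975, 0.5300633662531131, -0.7138005653155124], [0.46890807893292824, -0.5381833560582209, -0.7003455495491786]], 't': [0.3903085738906873, 0.3185199808969082, 1.2258094616038908]}
{'time': 0.1, 'joint_positions': array([-1.36505836e+00,  8.78805796e-02,  1.37209175e+00, -2.19808757e-05,
        1.68363873e+00, -1.03076615e-01]), 'qvel': array([-3.74393563e-05, -1.30001379e-03, -3.22519142e-03,  1.00309619e-03,
        1.70440699e-03, -2.43296689e-03]), 'joint_torque': array([ 1.55958165e-03, -3.41253912e+01, -3.03300083e+01,  7.18680024e-02,
        3.04331887e-02, -9.10778567e-05]), 'tool_pos': array([ 0.1670576 , -0.52348277,  0.2044273 ]), 'ee_rot': array([-3.13958271e+00, -1.85952022e-04,  3.08811945e-01]), 'wrist_force': array([-0.35780871, -0.35780749, -0.8989778 ]), 'wrist_torque': array([ 0.00751944, -0.00436984,  0.00308916]), 'finger_force': 0.0, 'width': 0.09412926235519914} -0.0188
```

View pics/top0.png

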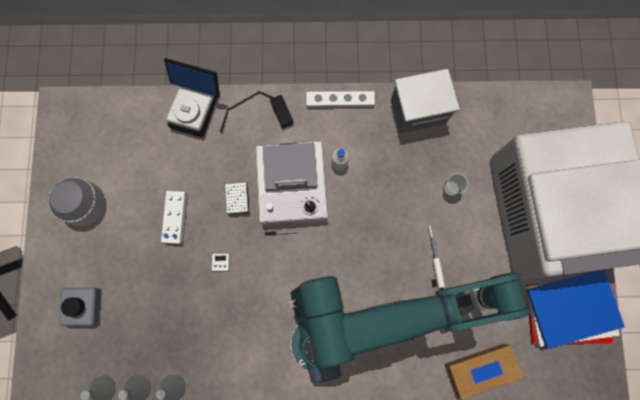

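View pics/side0.png

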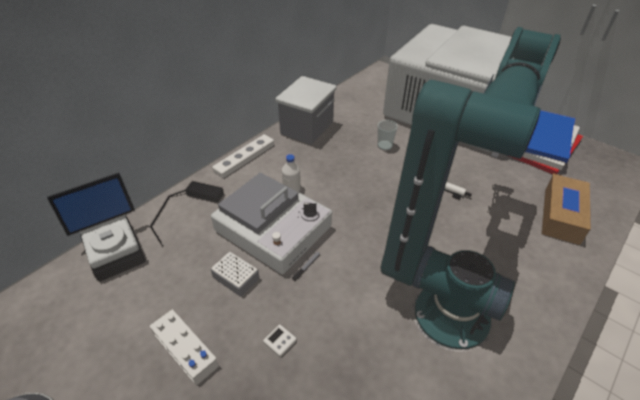

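Top view: the incubator spans about (257–327, 142–223), with the knob at (310,207), handle at (291,184) and vial at (270,207). In the side view the knob is at (310,210) and the handle at (274,200). Next I'll enlarge both.

Run:
```python
import cv2,numpy as np
a=cv2.imread("pics/top0.png")[135:235,245:345];b=cv2.imread("pics/side0.png")[165:275,205:340]
cv2.imwrite("pics/crop.png",np.hstack([cv2.resize(a,(400,400),interpolation=2),cv2.resize(b,(400,326),interpolation=2)[:326] if 0 else cv2.copyMakeBorder(cv2.resize(b,(400,326),interpolation=2),0,74,0,0,0)]))
```

```text
(no output)
```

View pics/crop.png

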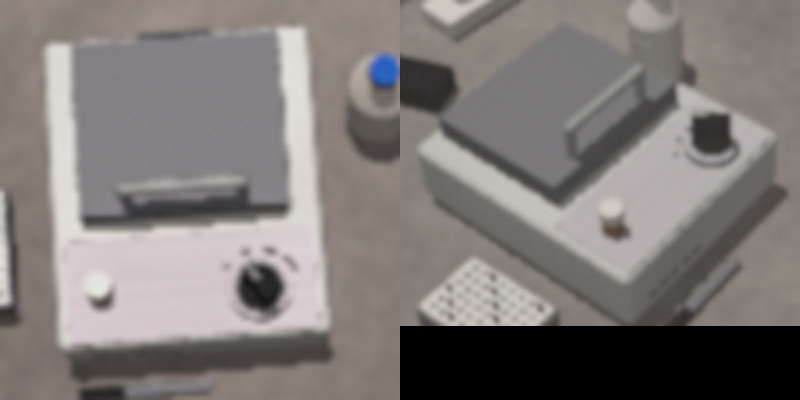

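Top crop: the incubator's top corners are at (260.5,222), (326.5,217.8), (320.8,142) and (256.5,146). The pointer line points up and slightly left, to about the second mark. I'll fit the pose from these.

```bash
cat > h.py <<'E'
import numpy as np,cv2
from bench import robot
from scipy.spatial.transform import Rotation as Rn
C={n:robot.get_calibration(n) for n in("top","side")}
def ray(n,p):
    c=C[n];R=np.array(c["R"]);t=np.array(c["t"])
    return -R.T@t, R.T@np.array([(p[0]-c["cx"])/c["fx"],(p[1]-c["cy"])/c["fy"],1])
def onz(n,p,z):
    o,d=ray(n,p);return (o+d*(z-o[2])/d[2])
def proj(n,X):
    c=C[n];v=np.array(c["R"])@X+np.array(c["t"]);return np.array([v[0]/v[2]*c["fx"]+c["cx"],v[1]/v[2]*c["fy"]+c["cy"]])
E
python3 - <<'E'
from h import *
m=np.array([[-.1525,.13],[-.1525,-.13],[.1525,-.13],[.1525,.13]])
def fit(P):
    A=P-P.mean(0);B=m-m.mean(0);th=np.arctan2((B[:,0]*A[:,1]-B[:,1]*A[:,0]).sum(),(A*B).sum());c,s=np.cos(th),np.sin(th);R=np.array([[c,-s],[s,c]])
    print("fit",P.mean(0)-R@m.mean(0),th,np.round((P-(m@R.T+P.mean(0)-R@m.mean(0)))*1e3,1).tolist());return P.mean(0)-R@m.mean(0),th
img=cv2.imread("pics/top0.png");sd=cv2.imread("pics/side0.png")
t4=np.array([[62,348],[326,331],[303,28],[46,44]])/4+[245,135]-.375
o,th=fit(np.array([onz("top",p,.085)[:2] for p in t4]))
k=135/400
s4=np.array([[630,278],[775,135],[675,85],[420,148]],float)
s4=(s4-[400,0])*k+[205,165]-.3
P=np.array([onz("side",p,.085)[:2] for p in s4]);print("side corners",P)
c,s=np.cos(th),np.sin(th)
W=lambda x,y,z:np.array([o[0]+c*x-s*y,o[1]+s*x+c*y,z])
for n,im,(x0,y0,f) in(("top",img,(245,135,4)),("side",sd,(205,165,1/k))):
  for nm,X in(("knobtop",W(-.11,-.065,.137)),("handle",W(-.02,0,.158)),("hL",W(-.02,.055,.158)),("hR",W(-.02,-.055,.158)),("vial",W(-.11,.075,.12))):
    print(n,nm,proj(n,X).round(1),((proj(n,X)-[x0,y0])*f).round())
# knob mask
hsv=cv2.cvtColor(img,cv2.COLOR_BGR2GRAY);print(hsv[197:217,300:321])
print("grip",W(-.11,-.065,.124),"handle",W(-.02,0,.158),"hinge",W(.135,0,.088))
for q in(0,.6,1.2): 
    a=.9-q+th;print(q,(proj("top",W(-.11,-.065,.137)+.021*np.array([np.cos(a),np.sin(a),0]))-proj("top",W(-.11,-.065,.137))).round(1))
E
```

```text
fit [0.60596909 0.09896425] 0.05528048424318934 [[3.9, -5.4], [2.4, 4.9], [-3.9, 5.3], [-2.4, -4.7]]
side corners [[ 0.45208952  0.21338328]
 [ 0.46902634 -0.03282099]
 [ 0.60576341 -0.02019862]
 [ 0.74778407  0.23404476]]
top knobtop [309.3 205.7] [257. 283.]
top handle [290.  181.9] [180. 187.]
top hL [275.1 182.9] [120. 191.]
top hR [304.9 180.8] [240. 183.]
top vial [271.9 209. ] [107. 296.]
side knobtop [311.7 204.5] [316. 117.]
side handle [275.8 198.9] [210. 100.]
side hL [263.7 208.9] [174. 130.]
side hR [287.3 189.3] [244.  72.]
side vial [282.7 234.9] [230. 207.]
[[205 205 206 206 198 177 159 177 203 205 184 151 135 152 187 208 211 212
  213 213 213]
 [205 205 206 205 195 168 153 175 200 205 198 179 158 159 184 195 193 200
  210 212 211]
 [203 201 203 204 202 195 187 182 187 192 190 190 194 197 198 182 157 167
  194 208 210]
 [195 188 191 200 201 192 177 155 148 154 151 164 181 195 201 196 172 149
  169 198 209]
 [184 165 176 195 192 164 141 128 103  88  82  96 122 155 185 201 196 168
  153 182 206]
 [190 179 186 194 176 128  97 110 107  77  45  46  62 101 152 189 201 189
 
[... 729 characters left out ...]
05 202 191 179 174 156 115  76  64  55  41  40  54  84 131 159 164 182
  203 207 208]
 [204 203 198 183 170 167 155 135 124 106  79  73  83  93 115 146 177 200
  208 209 209]
 [203 203 203 195 177 160 163 171 172 154 124 109 104 107 132 171 200 209
  210 209 209]
 [203 202 204 204 196 176 161 165 165 155 141 131 133 148 174 199 209 209
  209 208 208]
 [201 203 203 204 204 199 194 192 177 158 151 155 174 194 202 207 207 207
  206 206 206]
 [202 203 203 203 203 204 204 203 199 195 195 196 198 200 200 197 194 194
  193 191 189]]
grip [0.49972853 0.02798578 0.124     ] handle [0.58599964 0.0978592  0.158     ] hinge [0.74076287 0.10642331 0.088     ]
0 [-4.7 -3.2]
0.6 [-2.  -5.2]
1.2 [ 1.3 -5.4]
```

Run:
```python
from h import *
for n,(x0,x1,y0,y1) in(("top",(300,321,198,216)),("side",(298,324,196,222))):
    g=cv2.cvtColor(cv2.imread(f"pics/{n}0.png"),cv2.COLOR_BGR2GRAY)
    print(g[y0:y1,x0:x1] if n=="side" else "")
    m=np.zeros_like(g);m[y0:y1,x0:x1]=(g[y0:y1,x0:x1]<100)
    y,x=np.nonzero(m);print(n,x.mean(),y.mean(),len(x),x.min(),x.max(),y.min(),y.max())
    for z in(.11,.12,.13): print(z,onz(n,(x.mean(),y.mean()),z).round(4))
# handle: grey light bar
g=cv2.cvtColor(cv2.imread("pics/top0.png"),cv2.COLOR_BGR2GRAY);print(g[176:192,272:310])
```

```text
top 309.77894736842103 206.7263157894737 95 305 315 201 212
0.11 [0.5005 0.0267 0.11  ]
0.12 [0.4988 0.0266 0.12  ]
0.13 [0.497  0.0264 0.13  ]
[[133 173 185 186 185 181 175 165 155 146 140 136 135 135 134 132 131 130
  131 131 131 131 132 131 130 129]
 [130 171 185 187 187 187 185 179 171 163 153 144 138 135 132 131 130 130
  130 130 130 131 131 130 129 129]
 [127 169 185 188 188 187 186 185 181 176 167 160 149 142 135 132 130 129
  129 129 129 129 129 129 128 127]
 [122 161 182 187 187 186 184 182 182 180 176 174 168 159 149 138 133 129
  129 128 127 130 128 128 127 126]
 [115 150 176 184 184 182 181 180 180 179 179 179 178 175 168 156 145 137
  132 128 128 128 129 128 127 126]
 [126 153 173 180 179 177 172 172 173 172 172 172 172 174 175 170 162 150
  140 135 132 131 131 130 129 128]
 [154 169 179 179 176 169 159 159 159 155 151 146 145 150 157 159 157 150
  146 147 145 139 134 132 131 129]
 [176 180 180 178 173 156 140 140 142 132 119 106  98 100 108 113 112 116
  133 157 162 156 145 138 133 130]
 [182 181 181 180 169 137 106 100 100  93  84  69  61  60  60  62  63  78
  121 160 
[... 3869 characters left out ...]
  56  54  55  55  56  58  57  60  62  63  63  64  67
   67  68]
 [117 117 114 104  83  64  57  56  55  56  55  55  53  55  58  58  60  62
   62  63  66  67  68  70  73  73  73  75  76  77  80  83  82  85  86  89
   91  98]
 [ 75  75  76  75  70  65  65  67  69  71  74  73  75  76  78  78  82  84
   85  85  87  90  92  95  97  99 103 106 108 108 109 108 109 108 108 109
  114 133]
 [ 78  78  80  84  86  85  88  91  93  96 100 104 107 109 110 108 111 111
  111 110 110 111 111 112 112 117 134 150 153 153 154 152 151 153 153 152
  157 179]
 [111 110 111 112 110 111 111 111 112 113 118 136 152 156 156 155 156 156
  156 156 153 153 153 153 153 159 181 200 205 204 204 202 201 202 203 201
  200 205]]
```

Call:
move_arm:
  motion: [0,0,0,0.27,-0.236,0,1,0,0,0,0.27,-0.236,0,1,0,0,0,0.27,-0.236,0,1,0,0,0,0.27,-0.236,0,1,0,0,0,0.27,-0.236,0,1,0,0,0,0.27,-0.236,0,1,0,0,0,0.27,-0.236,0,1,0,0,0,0.27,-0.236,0,1,0,0,0,0.27,-0.236,0,1,0,0,0,0.27,-0.236,0,1,0,0,0,0.27,-0.236,0,1,0,0,0,0.27,-0.236,0,1]

```text
time: 1.1
tool_pos: [0.3901, -0.1539, 0.2052]
ee_rot: [3.142, 0.0, 0.309]
wrist_force: [0.5, -0.5, -0.7]
width: 0.094
finger_force: 0.0
```

Call:
move_arm:
  motion: [0,0,0,0.27,-0.236,0,1,0,0,0,0.27,-0.236,0,1,0,0,0,0.27,-0.236,0,1,0,0,0,0.27,-0.236,0,1,0,0,0,0.27,-0.236,0,1,0,0,0,0.2,-0.2,0,1,0,0,0,0,0,0,1,0,0,0,0,0,0,1,0,0,0,0,0,0,1,0,0,0,0,0,0,1]

```text
time: 1.93
tool_pos: [0.495, 0.0219, 0.2053]
ee_rot: [3.141, 0.001, 0.307]
wrist_force: [-0.4, 0.6, 0.9]
width: 0.0943
finger_force: 0.0
```

Call:
move_arm:
  motion: [0,0,-0.06,0.058,-0.034,0,1,0,0,0,0,0,0.2,1,0,0,0,0,0,0.25,1,0,0,0,0,0,0.25,1,0,0,0,0,0,0.14,1,0,0,0,0,0,0.1,1,0,0,0,0,0,0,1,0,0,0,0,0,0,1]

```text
time: 2.6
tool_pos: [0.4999, 0.0271, 0.1117]
ee_rot: [3.141, -0.0, 0.355]
wrist_force: [0.1, -0.4, 1.2]
width: 0.0942
finger_force: 0.0
```

Run:
```python
from h import *
a=robot.snapshot("side")[:,:,::-1][150:270,230:370]; b=robot.snapshot("top")[:,:,::-1][140:240,245:345]
cv2.imwrite("pics/c2.png",np.hstack([cv2.resize(np.ascontiguousarray(a),(467,400),interpolation=2),cv2.resize(np.ascontiguousarray(b),(333,400),interpolation=2)]))
```

```text
(no output)
```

View pics/c2.png

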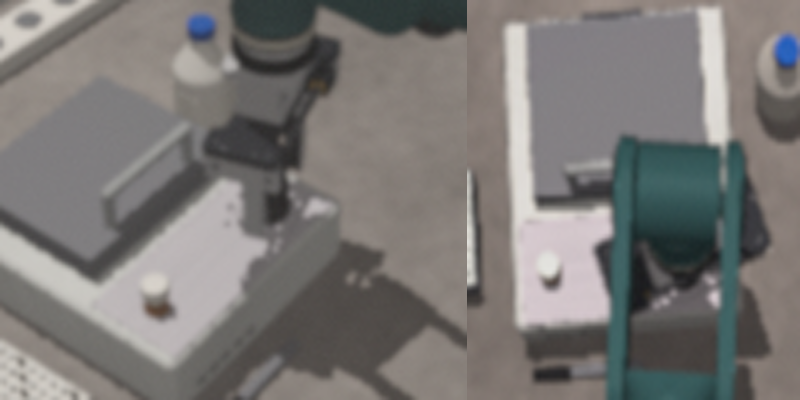

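Side view: the fingers straddle the knob at crop (270,200), and the vial and lid are clear. Closing now.

Call:
move_arm:
  motion: [0,0,0,0,0,0,0.3,0,0,0,0,0,0,0.2,0,0,0,0,0,0,0.15,0,0,0,0,0,0,0,0,0,0,0,0,0,0,0,0,0,0,0,0,0,0,0,0,0,0,0,0,0,0,0,0,0,0,0]

```text
time: 3.37
tool_pos: [0.4999, 0.0279, 0.1114]
ee_rot: [3.142, 0.0, 0.356]
wrist_force: [0.1, 0.1, -1.1]
width: 0.0441
finger_force: 0.0
```

```bash
python3 -c "
from bench import robot
o=robot.get_obs();print(o['wrist_force'],o['wrist_torque'],o['width'],o['finger_force'],o['tool_pos'])"
```

```text
[ 0.12866904  0.14040417 -1.09474308] [ 0.02487629  0.0132726  -0.0155958 ] 0.04414878207409553 0.0 [0.49993816 0.02785753 0.11140155]
```

Call:
move_arm:
  motion: [0,0,0,0,0,0,0,0,0,0,0,0,0,0,0,0,0,0,0,0,0,0,0,0,0,0,0,0,0,0,0,0,0,0,0,0,0,0,0,0,0,0,0,0,0,0,0,0,0]

```text
time: 3.95
tool_pos: [0.5004, 0.0255, 0.1115]
ee_rot: [3.137, 0.001, 0.355]
wrist_force: [1.7, -6.6, -0.6]
width: 0.0136
finger_force: 29.9
```

```bash
python3 -c "
from bench import robot
o=robot.get_obs();print(o['wrist_force'],o['wrist_torque'],o['width'],o['finger_force'],o['tool_pos'])"
```

```text
[ 1.6667814  -6.59085273 -0.57096047] [-1.09181974 -0.12278041 -0.04292089] 0.013587326824001815 29.87000584602356 [0.5004371  0.02547834 0.11148486]
```

Call:
move_arm:
  motion: [0,0,0,0,0.02,0,0,0,0,0.1,0,0,0,0,0,0,0.1,0,0,0,0,0,0,0.1,0,0,0,0,0,0,0.1,0,0,0,0,0,0,0.1,0,0,0,0,0,0,0.1,0,0,0,0,0,0,0.1,0,0,0,0,0,0,0.07,0,0,0,0,0,0,0,0,0,0,0,0,0,0,0,0,0,0]

```text
time: 4.87
tool_pos: [0.5003, 0.0303, 0.1115]
ee_rot: [-3.133, 0.003, -0.247]
wrist_force: [-1.4, 7.6, 0.4]
width: 0.0141
finger_force: 29.9
```

```bash
python3 -c "
from bench import robot
o=robot.get_obs();print(o['wrist_force'],o['wrist_torque'],o['width'],o['finger_force'],o['tool_pos'],o['ee_rot'])"
```

```text
[-1.37824828  7.59591964  0.37070562] [1.52250646 0.25313308 0.06114299] 0.014136481046245363 29.90432918071747 [0.50025835 0.03032267 0.11147173] [-3.13332171e+00  2.82703670e-03 -2.46775475e-01]
```

Call:
move_arm:
  motion: [0,0,0,0,0,0,0.6,0,0,0,0,0,0,0.6,0,0,0,0,0,0,0.6,0,0,0,0,0,0,0.6,0,0,0,0,0,0,0.6,0,0,0,0,0,-0.15,0.6,0,0,0,0,0,-0.3,0.8,0,0,0,0,0,-0.3,0.8,0,0,0,0,0,-0.25,0.8,0,0,0,0,0,0,0.8,0,0,0,0,0,0,0.8]

```text
time: 5.78
tool_pos: [0.5017, 0.0258, 0.2133]
ee_rot: [-3.141, -0.004, -0.249]
wrist_force: [0.7, 0.5, 0.3]
width: 0.0751
finger_force: 0.0
```

Run:
```python
from h import *
a=robot.snapshot("side")[:,:,::-1][150:270,230:370]
cv2.imwrite("pics/c3.png",cv2.resize(np.ascontiguousarray(a),(700,600),interpolation=2))
```

```text
(no output)
```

View pics/c3.png

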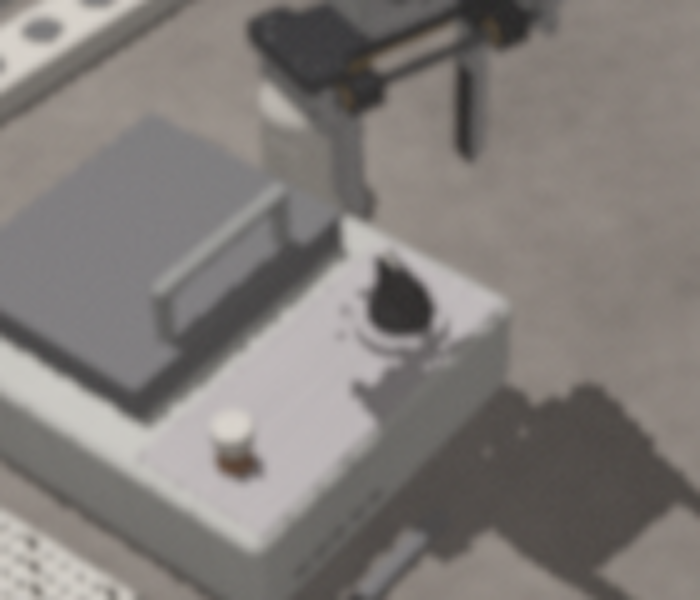

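Side crop: the knob is at (400,300), its bar seen more end-on now, and the vial and lid are unmoved. I'll compare the silhouette with the projected bar corners for each notch.

Run:
```python
from h import *
for q in(.6,1.2,1.8):
    a=.9-q+.055;u=np.array([np.cos(a),np.sin(a),0]);v=np.array([-u[1],u[0],0]);k=np.array([.4995,.027,.137])
    print(q,[(((proj("side",k+.021*i*u+.007*j*v)-[230,150])*5).round().astype(int)).tolist() for i,j in((1,1),(1,-1),(-1,-1),(-1,1))])
```

```text
0.6 [[374, 271], [383, 256], [445, 273], [438, 288]]
1.2 [[382, 257], [400, 248], [439, 287], [420, 296]]
1.8 [[398, 249], [421, 248], [422, 296], [399, 296]]
```

The silhouette matches q = 1.2, the third notch. Turning the tool for the handle.

Call:
move_arm:
  motion: [0,0,-0.15,0,0,0,1,0,0,-0.15,0,0,0,1,0,0,-0.15,0,0,0,1,0,0,-0.15,0,0,0,1,0,0,-0.15,0,0,0,1,0,0,-0.15,0,0,0,1,0,0,-0.15,0,0,0,1,0,0,-0.15,0,0,0,1,0,0,-0.15,0,0,0,1,0,0,-0.15,0,0,0,1,0,0,-0.15,0,0,0,1,0,0,-0.15,0,0,0,1]

```text
time: 6.83
tool_pos: [0.4995, 0.026, 0.2087]
ee_rot: [-3.137, 0.002, 1.171]
wrist_force: [0.3, 0.4, -0.2]
width: 0.0939
finger_force: 0.0
```

Call:
move_arm:
  motion: [0,0,-0.15,0,0,0,1,0,0,-0.15,0,0,0,1,0,0,-0.15,0,0,0,1,0,0,-0.137,0,0,0,1,0,0,0,0.25,0.25,0,1,0,0,0,0.25,0.25,0,1,0,0,0,0.18,0.3,0,1,0,0,0,0,0,0,1,0,0,0,0,0,0,1,0,0,0,0,0,0,1]

```text
time: 7.67
tool_pos: [0.5757, 0.0979, 0.2093]
ee_rot: [-3.137, 0.001, 1.626]
wrist_force: [-0.1, 0.1, 0.1]
width: 0.094
finger_force: 0.0
```

Call:
move_arm:
  motion: [0,0,0,0,0.13,0,1,0,0,0,0,0,0,1,0,0,0,0,0,0.2,1,0,0,0,0,0,0.2,1,0,0,0,0,0,0.2,1,0,0,0,0,0,0.1,1,0,0,0,0,0,0,1,0,0,0,0,0,0,1]

```text
time: 8.33
tool_pos: [0.5891, 0.0985, 0.1416]
ee_rot: [-3.141, 0.0, 1.625]
wrist_force: [-0.6, 0.1, 1.4]
width: 0.0943
finger_force: 0.0
```

Run:
```python
from h import *
a=robot.snapshot("side")[:,:,::-1][150:270,230:370]
cv2.imwrite("pics/c4.png",cv2.resize(np.ascontiguousarray(a),(700,600),interpolation=2))
```

```text
(no output)
```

View pics/c4.png

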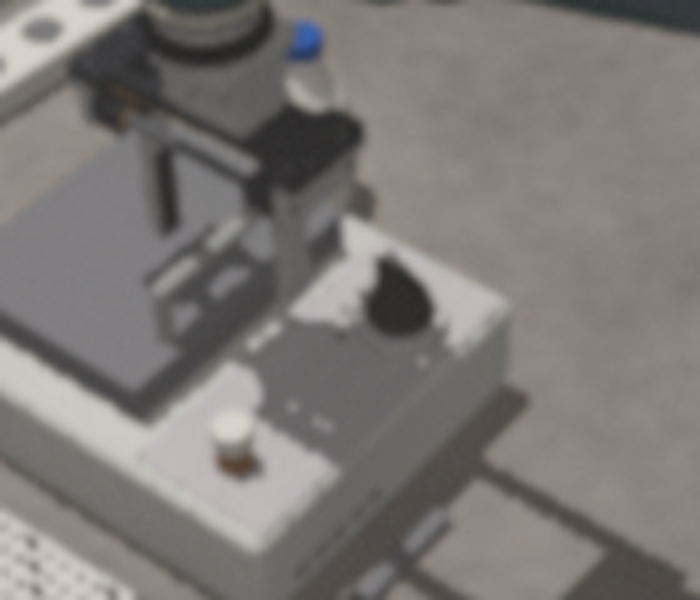

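The open fingers straddle the bar, which runs from about (150,280) to (285,200); the front finger is at (295,240) and the back one at (165,190). Closing.

Call:
move_arm:
  motion: [0,0,0,0,0,0.02,0,0,0,0,0,0,0,0,0,0,0,0,0,0,0,0,0,0,0,0,0,0,0,0,0,0,0,0,0,0,0,0,0,0,0,0,0,0,0,0,0,0,0,0,0,0,0,0,0,0,0,0,0,0,0,0,0,0,0,0,0,0,0,0,0,0,0,0,0,0,0,0,0,0,0,0,0,0]

```text
time: 9.38
tool_pos: [0.5917, 0.0991, 0.1395]
ee_rot: [3.137, -0.0, 1.626]
wrist_force: [10.1, 0.7, -5.8]
width: 0.0177
finger_force: 5.1
```

```bash
python3 -c "
from bench import robot
o=robot.get_obs();print(o['wrist_force'],o['wrist_torque'],o['width'],o['finger_force'],o['tool_pos'],o['ee_rot'])"
```

```text
[10.13247794  0.74704618 -5.82495608] [ 0.12067901 -1.86042887  0.02797185] 0.017710883196304917 5.126475691795349 [0.59166013 0.09909303 0.13948033] [ 3.13682850e+00 -1.65069056e-06  1.62587426e+00]
```

Call:
move_arm:
  motion: [0,0,0,0,0.03,0,0,0,0,0,0,0,0,0,0,0,0,0,0,0,0,0,0,0,0,0,0,0]

```text
time: 9.72
tool_pos: [0.5946, 0.0992, 0.1395]
ee_rot: [3.137, -0.0, 1.626]
wrist_force: [5.0, 0.1, -2.2]
width: 0.0109
finger_force: 30.0
```

```bash
python3 -c "
from bench import robot
o=robot.get_obs();print(o['wrist_force'],o['wrist_torque'],o['width'],o['finger_force'],o['tool_pos'],o['ee_rot'])"
```

```text
[ 5.00112631  0.14667216 -2.15327989] [ 0.04143761 -1.17277868  0.02656871] 0.010874412575799654 29.999535083770752 [0.59459686 0.09924361 0.13946435] [ 3.13736555e+00 -4.53418799e-05  1.62586846e+00]
```

Call:
move_arm:
  motion: [0,0,0,0,0.03,-0.06,0,0,0,0,0,0.03,-0.06,0,0,0,0,0,0.034,-0.057,0,0,0,0,0,0.034,-0.057,0,0,0,0,0,0.039,-0.054,0,0,0,0,0,0.039,-0.054,0,0,0,0,0,0.043,-0.051,0,0,0,0,0,0.043,-0.051,0,0,0,0,0,0.047,-0.048,0,0,0,0,0,0.047,-0.048,0,0,0,0,0,0,0,0,0,0,0,0,0,0,0]

```text
time: 10.72
tool_pos: [0.6315, 0.1014, 0.1941]
ee_rot: [3.141, -0.0, 1.626]
wrist_force: [0.9, 0.1, -3.7]
width: 0.0109
finger_force: 30.0
```

```bash
python3 -c "
from bench import robot
o=robot.get_obs();print(o['wrist_force'],o['wrist_torque'],o['width'],o['finger_force'],o['tool_pos'],o['ee_rot'])"
```

```text
[ 0.94953348  0.10239726 -3.69228111] [ 0.13226395 -0.12277321 -0.0351749 ] 0.010932328323712421 29.99119520187378 [0.63153118 0.10140076 0.19405547] [ 3.14119090e+00 -7.44790174e-05  1.62600861e+00]
```

Call:
move_arm:
  motion: [0,0,0,0,0.051,-0.044,0,0,0,0,0,0.051,-0.044,0,0,0,0,0,0.054,-0.04,0,0,0,0,0,0.054,-0.04,0,0,0,0,0,0.057,-0.035,0,0,0,0,0,0.057,-0.035,0,0,0,0,0,0.059,-0.031,0,0,0,0,0,0.059,-0.031,0,0,0,0,0,0.062,-0.026,0,0,0,0,0,0.062,-0.026,0,0,0,0,0,0,0,0,0,0,0,0,0,0,0]

```text
time: 11.72
tool_pos: [0.6893, 0.1045, 0.2324]
ee_rot: [3.136, -0.0, 1.626]
wrist_force: [-2.9, 0.4, 5.8]
width: 0.0113
finger_force: 30.0
```

Run:
```python
from h import *
o=robot.get_obs();print(o['wrist_force'],o['wrist_torque'],o['width'],o['finger_force'],o['tool_pos'],o['ee_rot'],o['joint_positions'])
g=o['tool_pos']+[0,0,.0188]
# known start: bar at TCP (.5946,.0992,.1395); hinge .155 ahead, .07 below
h=np.array([.5946+.155*np.cos(.055),.0992+.155*np.sin(.055)]);d=h-g[:2]
print("theta",np.arctan2(g[2]-.088,d@[np.cos(.055),np.sin(.055)])-np.arctan2(.07,.155),"r",np.hypot(g[2]-.088,d@[np.cos(.055),np.sin(.055)]))
a=robot.snapshot("side")[:,:,::-1][130:270,210:370]
cv2.imwrite("pics/c5.png",cv2.resize(np.ascontiguousarray(a),(685,600),interpolation=2))
```

```text
[-2.85361987  0.42733359  5.78728077] [0.08587815 0.6830443  0.10879051] 0.011251260405940058 30.014570653438568 [0.68932786 0.10453926 0.23237129] [ 3.13582673e+00 -1.27702128e-05  1.62609240e+00] [ 6.92711003e-02  4.20919189e-01  9.10658515e-01 -6.96977857e-05
  1.80424941e+00  1.39587494e-02]
theta 0.793578477220235 r 0.1738951075910852
```

View pics/c5.png

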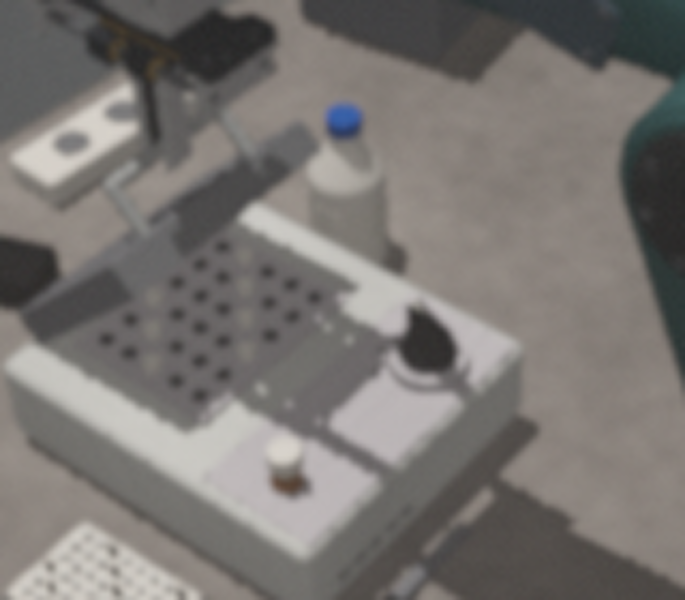

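The lid is open with the tubes visible, its front edge running from about (25,330) to (315,135). The knob and vial are in place. I'll check the angle against projected lid corners.

Run:
```python
from h import *
c,s=np.cos(.055),np.sin(.055);h=np.array([.5946+.155*c,.0992+.155*s,.088])
def P(x,y,z,t):
    X=x*np.cos(t)+z*np.sin(t);Z=-x*np.sin(t)+z*np.cos(t)
    w=h+[c*X-s*y,s*X+c*y,Z];return ((proj("side",w)-[210,130])*600/140).round().astype(int).tolist()
for t in(.70,.745,.785,.825): print(t,"frontbottom L/R",P(-.17,.1,0,t),P(-.17,-.1,0,t),"fronttop",P(-.17,.1,.03,t),P(-.17,-.1,.03,t),"bar L/R",P(-.155,.055,.07,t),P(-.155,-.055,.07,t))
print("shut",P(-.17,.1,.03,0),P(-.17,-.1,.03,0),robot.get_obs()["qvel"].round(4))
o=cv2.imread("pics/c5.png")
for (x,y) in((0,250),(230,110)): pass
cv2.imwrite("pics/c6.png",cv2.resize(o[100:370,0:350],(778,600),interpolation=2))
```

```text
0.7 frontbottom L/R [143, 314] [333, 164] fronttop [119, 278] [311, 130] bar L/R [123, 198] [231, 119]
0.745 frontbottom L/R [137, 305] [327, 156] fronttop [112, 269] [305, 122] bar L/R [115, 190] [223, 112]
0.785 frontbottom L/R [131, 297] [322, 148] fronttop [105, 261] [299, 115] bar L/R [108, 184] [216, 106]
0.825 frontbottom L/R [125, 289] [317, 141] fronttop [98, 253] [293, 108] bar L/R [101, 178] [210, 100]
shut [197, 419] [377, 265] [-0.0015 -0.0044  0.0083  0.0004 -0.0024  0.    ]
```

View pics/c6.png

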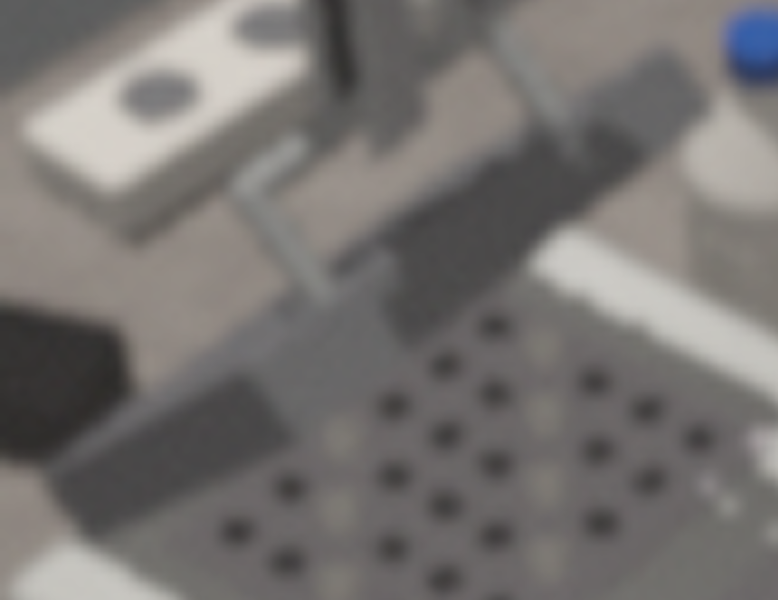

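Bar ends are at crop (106,183) and (218,111), and the lid's right corner is at (299,120)/(320,147). These match θ ≈ 0.78. I'll let it settle and check for drift.

Call:
move_arm:
  motion: [0,0,0,0,0,0,0,0,0,0,0,0,0,0,0,0,0,0,0,0,0,0,0,0,0,0,0,0,0,0,0,0,0,0,0,0,0,0,0,0,0,0,0,0,0,0,0,0,0,0,0,0,0,0,0,0]

```text
time: 12.43
tool_pos: [0.6889, 0.1045, 0.2322]
ee_rot: [3.136, -0.0, 1.626]
wrist_force: [-4.7, 0.4, 5.4]
width: 0.0112
finger_force: 30.0
```

Steady, so I'm handing it in.

```bash
python3 -c "
from bench import robot
print(robot.close_job())"
```

```text
the job is handed in; nothing more can be done
None
```

The job is handed in: the selector is on the third mark, and the lid is gripped and held still at about 45 degrees, both checked from camera images; the hand-in gave no verdict.

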